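# Strain check of an oil-gauge glass in the polariscope

## Task

Check the clear gauge glass for strain in the polariscope: push the analyser's red-knobbed lever over, away from the robot, right to its stop, then lift the clear glass out of the wooden rack by its two frosted narrow sides only - nothing of the gripper may touch the polished faces. Hold it upright in the light path, about midway between lamp window and analyser, its middle level with and centred on the windows and a polished face square to the light, without bumping it on the instrument. Finish while still holding it there, with the lever still at its stop, and leave the other glasses and everything else on the bench where they are.

Things in the scene. Friction and masses are not known exactly. Their poses are not given: they have to be found in the camera images.
- viewer: bench polariscope, fixed, place and yaw vary. Origin on the bench under the middle of its gap; y runs along the light from lamp (-y) to analyser (+y), x across it, pointing away from the robot at yaw 0. Grey base plate x -75 to 75, y -222 to 138 mm, 16 mm thick. The gap, y -83 to 89 mm, is open above and on both x sides
- lamp_window (a point): centre of the round white lamp window (104 mm across, black bezel), 125 mm above the bench, at y = -83 mm of the polariscope, facing its +y. The lamp house behind it is a light grey box 150 mm wide (x), y from -217 to -87 mm, its top 192 mm above the bench
- light_path (a point): middle of the light path: in the middle of the polariscope's gap, 125 mm above the bench, level with the centres of lamp window and analyser; axes as viewer (y along the light)
- analyser (a joint): turn of the analyser, a black upright disc 120 mm across (polariscope y 89 to 107 mm; dial and eye hood behind it reach y 150), about the light path, rad. 0: its lever leans 0.55 from upright to -x of the polariscope (robot side); grows as the lever goes to +x; 0.9: at the stop, leaning 0.35 to +x. Stays where left; takes 1.5 N at the knob
- lever_knob (a point): centre of the red ball knob (18 mm) on the analyser's steel lever (10 mm round). It is 105 mm from the disc's centre, which lies 98 mm from light_path towards +y of the polariscope; the lever is free from 60 mm outward, clear on both x sides
- rack: fixed light wooden block, 70 (x) x 170 (y) x 40 mm high, place and yaw vary; origin under its centre. Three slots at y = -50, 0 and 50 mm, each 32 (x) x 19 (y) and 30 mm deep (floor 10 mm above the bench); a gauge glass stands upright in each, its axes along the rack's, in any order
- glass: the clear, colourless gauge glass: block 30 (x) x 17 (y) x 95 mm tall (z), 108 g, origin at the middle of its lower end; 65 mm show above the rack. Big faces (+y, -y; 30 x 95 mm) polished, not to be touched; narrow sides (+x, -x; 17 x 95 mm, 30 mm apart) frosted white, the only ones to grip. Either polished face may face the lamp
- glass_mid (a point): the middle of the clear gauge glass, 47.5 mm above its lower end; axes as the glass
- glass_amber: amber gauge glass of the same size, its frosted sides pale amber, in another slot of the rack, to be left there
- glass_green: green gauge glass of the same size, its frosted sides pale green, in another slot of the rack, to be left there
- gauge_frame: dismantled oil-level gauge: dark iron frame with cover, nuts and brass ends, 198 x 50 x 36 mm, lying on the bench, to be left there; origin under its centre
- strap_clamp: slotted dark steel strap clamp, 135 x 32 x 16 mm, to be left; origin under its centre
- step_block: stepped dark steel block, 60 x 30 x 50 mm, to be left; origin under its centre
- t_nut: steel T-slot nut, 36 x 32 x 21 mm, to be left; origin under its centre
- hex_nut: bright hexagon nut, 35 mm across corners, 16 mm high, to be left; origin under its centre
- wrench: steel open-ended wrench 180 mm long lying on the bench, to be left; origin at its middle, length along its x
Things that resemble listed ones, but are neither listed nor needed, are in the scene too. What is shaped like the glass but blue is not meant.

How it is judged (in metres and radians):
On the way, in this order (a step that is already met when the one before it is completed fails the run):
1. the analyser lever is pushed over to its stop (within 0.08 rad) (value of joint analyser above 0.82 rad), for 0.2 s.
2. the clear glass is lifted clear of the rack, gripped on both frosted narrow sides (height (world z) of glass above 0.05 m and contact force between glass and rack below 0.05 N and contact force between the fingers and glass_c1 above 2 N and contact force between the fingers and glass_c2 above 2 N), for 0.2 s.
At the end, for the whole second after the job is handed in: clear glass held still by both frosted sides, touching neither polariscope nor rack; its middle within 15 mm of the window axis and 35 mm of mid-gap; square to the light within 0.2 rad, upright within 0.17 rad; lever within 0.08 rad of its stop; other loose things within 30 mm of their places (value of joint analyser above 0.82 rad and contact force between the fingers and glass_c1 above 2 N and contact force between the fingers and glass_c2 above 2 N and contact force between glass and viewer below 0.05 N and contact force between glass and rack below 0.05 N and x of glass_mid in the frame of light_path between -0.015 and 0.015 m and z of glass_mid in the frame of light_path between -0.015 and 0.015 m and y of glass_mid in the frame of light_path between -0.035 and 0.035 m and angle between the y axis of glass_mid and the y axis of light_path, either way round below 0.2 rad and angle between glass_mid's own z axis and vertical below 0.17 rad and linear speed of glass below 0.02 m/s and distance of each of gauge_frame, strap_clamp, step_block, t_nut, hex_nut, wrench, glass_amber, glass_green from where it was at the start of the episode below 0.03 m); the arm keeps its last pose, push and grip.
It fails at once if the gripper touches a polished face of the clear glass (over 1 N) (contact force between any of the fingers, the arm and glass_c0 above 1 N).
It fails at once if the clear glass is bumped on the polariscope (over 3 N) (contact force between glass and viewer above 3 N).
It fails at once if another glass or a loose thing on the bench is moved more than 30 mm (distance of any of gauge_frame, strap_clamp, step_block, t_nut, hex_nut, wrench, glass_amber, glass_green from where it was at the start of the episode above 0.03 m).
It also fails if it takes over 53 s, if anything falls off the work surface, if the arm or the gripper's body presses on something with over 40 N, if the wrist force passes 120 N, or if a joint passes its speed limit or range.

## Robot

A 6-joint arm with a two-finger parallel gripper is mounted at the origin on the work surface. World frame = base frame: x ahead of the robot, y to its left, z up, the work surface at z = 0. Lengths are in mm, angles in degrees, forces in N, time in s.
With the tool pointing down it reaches from about 300 to 850 mm from the base axis. Payload 4.2 kg.
Tool frame: the origin (TCP) lies between the finger pads; the fingertips stand 25 mm ahead of it and the grasp point (between the pads) lies 6 mm ahead of it; x points along the fingers, y is the direction in which the jaws open and shut, and the axes are right-handed (so a half turn about x gives the same grasp; the last joint's range is limited). The gripper opens to 91 mm and grips with 3 to 60 N. Pads are 32 mm wide; open, the fingers measure 118 mm over their backs; the gripper's body (76 mm by 178 mm) begins 60 mm behind the grasp point.
Start: joints at [-75.287, 18.312, 89.639, -0, 72.044, -1.146], TCP at [157.137, -553.126, 238.976] pointing down, gripper open.
Joint ranges: [-177.97, 177.97], [-48.28, 115.42], [12.27, 149.76], [-77.06, 257.06], [2.81, 150.46], [-146.56, 146.56]. Speed limits (degrees/s): [147.25, 147.25, 180, 180, 180, 180].

## Interface

Orientations are given as [roll, pitch, yaw] about the fixed x, y, z axes, in that order (R = Rz(yaw) Ry(pitch) Rx(roll)).
In Python, from workcell import env gives the robot as it stands.
- The arm moves only by the tool jog_arm, never from a script. Its argument "plan" is one flat list of numbers, 4 for each row, row after row: the shift along the tool's x, y, z in cm, then the turn about the tool's x in units of 6 degrees (1.0 is 6 degrees). In form: [tx, ty, tz, turn, tx, ty, tz, turn, ...]. A call has 1 to 12 rows; each row shifts and turns the commanded pose from where the row before left it, along the tool's axes as they then stand; what a row does not reach is not made up. A row lasts 1/12 s, in which the tool goes at most 41.7 mm and 7.16 degrees, less where a joint would pass 70% of its speed; a pose out of reach is approached as far as the arm can. A call with a gripper value outside its range is refused whole. "claw" is the finger opening in cm, from 0 to 9.12, set as the call begins (left out, the last holds). The fingers move at their own pace and stop on an object; "newtons" is the grip in N (left out, the last holds). Time passes only in rows, so rows that do not move let the fingers close. It gives the time, the measured TCP pose, the force and the opening at its end, in the units of the state.
- env.state(): the state, without advancing time (a new reading comes with each control period).
- env.grab_frame(name): name is "scene" or "top" or "wrist"; returns the picture (480x640x3 uint8, red, green, blue); there is no depth.
- env.calibration(name): a dict with "vertical_fov" (degrees; the focal length in pixels is half the picture's height over the tangent of half this angle, whatever the lens; pixels are square), "cx", "cy" (the principal point, pixels), "k1" (the pictures are not rectified: a ray, as slopes to the right and down, at radius r is drawn at 1 + k1 r^2 times it, then the intrinsics apply), "origin" and "orientation" of the camera in the world; the wrist camera has in their place "T_tool_cam" (4x4, takes a point from camera to tool coordinates, whose origin is the TCP and whose axes are the tool frame's). Camera axes: x right, y down, z forward; pixel columns grow to the right and rows downward; lengths in mm; the calibration is good to about 2 mm. A picture is of the moment at which its call begins: read the wrist's pose just before it. calibration takes no time and is no camera call.
- env.job_done(): hands the job in, once; it reports no verdict.
The state is a dict: "time_s": time; "qpos": joint angles; "qvel": joint speeds; "effort": joint torques, N m; "ee_pos": TCP position; "ee_rot": TCP orientation; "force": force on the tool from outside, world axes, zero at the start; "torque": the same for the moment, N m; "gripper_width": finger opening in mm.
Only numpy, scipy, OpenCV 4.12 (cv2) and the standard library are available. Lean on these libraries where they do the work, as an engineer would, in place of code of your own. Each camera call takes 0.05 s, during which the arm holds its last target.

## Working session

There is one attempt and no reset: what is moved stays moved. The work goes in short steps, Python scripts to look and compute and a tool call to move; the robot and the scene stay as the last step left them, time stands still between calls to the robot, and variables do not carry over. Pictures are saved under pics/ and viewed, and the job is handed in when it is done.

Besides the shell and the picture viewer there is one more tool, called after "Emit:" in YAML: its name, and indented under it one key for each argument. jog_arm: Moves the arm, as the interface text tells. Its arguments: {"type":"object","properties":{"plan":{"type":"array"},"claw":{"type":"number"},"newtons":{"type":"number"}},"required":["plan"]}

```bash
mkdir -p pics; ls; python3 - <<'E'
from workcell import env
import cv2
print(env.state())
for n in("scene","top","wrist"):
    print(n,env.calibration(n))
    cv2.imwrite(f"pics/{n}0.png",env.grab_frame(n)[:,:,::-1])
E
```

```text
pics
{'time_s': 0.0, 'qpos': array([-7.52855345e+01,  1.83531396e+01,  8.97046600e+01,  7.63945389e-04,
        7.20435151e+01, -1.14789808e+00]), 'qvel': array([ 0.01876728,  0.02605673,  0.05926683, -0.00163595, -0.02609527,
        0.0040962 ]), 'effort': array([-2.77563711e-03, -4.12461805e+01, -2.31975049e+01,  7.29386578e-02,
        4.58523142e-02, -1.35698524e-04]), 'ee_pos': array([ 157.03600048, -552.67979925,  238.1170453 ]), 'ee_rot': array([-91.55864009,  89.89868272, 104.30348731]), 'force': array([-0.02127116,  0.22028147, -0.05985166]), 'torque': array([-0.01964292,  0.03495491,  0.03910727]), 'gripper_width': 90.77374976998668}
scene {'vertical_fov': 51.46031489785971, 'cx': 318.3093640855862, 'cy': 239.20433525741143, 'k1': -0.049103333638161065, 'origin': array([1459.89459814,   32.36357901,  775.13222206]), 'orientation': array([-124.03675039,    1.29845777,   95.53689349])}
top {'vertical_fov': 44.94603924029849, 'cx': 328.6661128495706, 'cy': 250.92476925622447, 'k1': -0.08479960663652418, 'origin': array([ 357.9208111 ,  -62.20562883, 1568.83243333]), 'orientation': array([-172.76457129,   -0.6398065 ,  -90.10506231])}
wrist {'vertical_fov': 64.28608900449686, 'cx': 314.5588658163932, 'cy': 238.39003331352293, 'k1': -0.08176055621296133, 'T_tool_cam': array([[-9.34986021e-05, -2.79471457e-01,  9.60153996e-01,
        -1.45701555e+02],
       [ 9.99999452e-01,  9.75495306e-04,  3.81315546e-04,
         1.20820569e-01],
       [-1.04319253e-03,  9.60153505e-01,  2.79471212e-01,
        -7.80035765e+01],
       [ 0.00000000e+00,  0.00000000e+00,  0.00000000e+00,
         1.00000000e+00]])}
```

View pics/scene0.png

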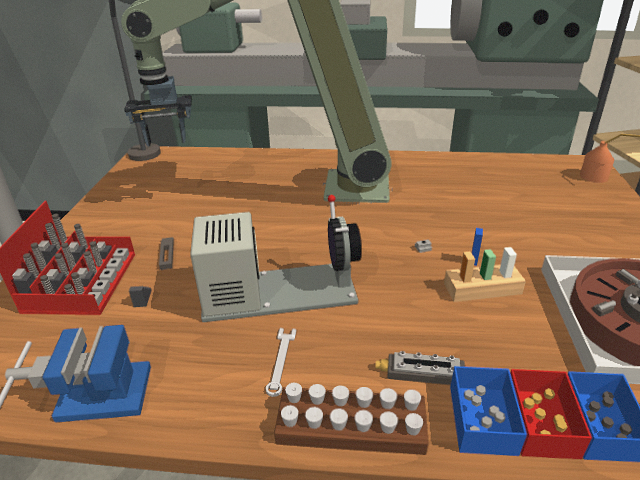

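View pics/top0.png

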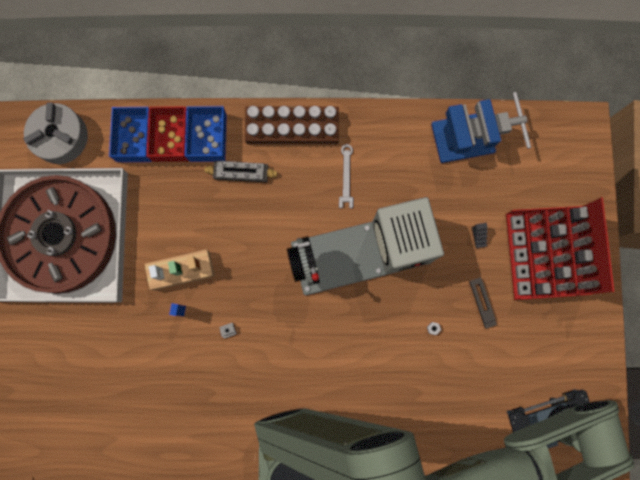

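View pics/wrist0.png

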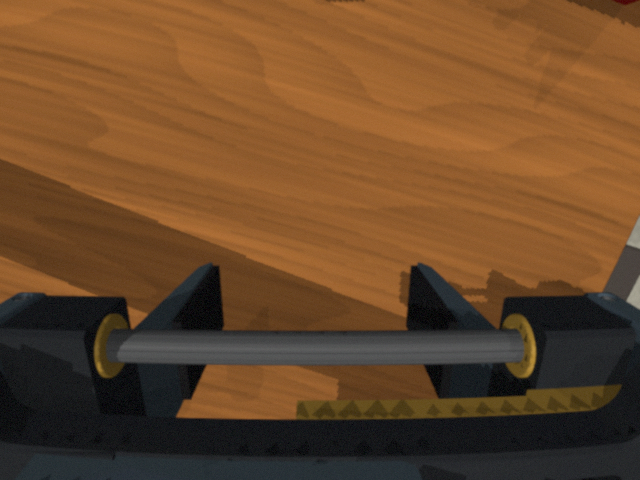

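```bash
cat > h.py <<'E'
import numpy as np, cv2
from scipy.spatial.transform import Rotation as Ro
from workcell import env
def K(c):
    f=240/np.tan(np.radians(c["vertical_fov"]/2)); return np.array([[f,0,c["cx"]],[0,f,c["cy"]],[0,0,1.]])
def eR(o): return Ro.from_euler("xyz",o,degrees=True).as_matrix()
def cam(n,st=None):
    c=env.calibration(n)
    if n=="wrist":
        T=np.eye(4);T[:3,:3]=eR(st["ee_rot"]);T[:3,3]=st["ee_pos"];T=T@c["T_tool_cam"]
        R,o=T[:3,:3],T[:3,3]
    else: R,o=eR(c["orientation"]),np.array(c["origin"])
    return K(c),np.array([c["k1"],0,0,0.]),R,o
def proj(cm,P):
    k,d,R,o=cm; P=np.atleast_2d(np.array(P,float))
    return cv2.projectPoints(P,cv2.Rodrigues(R.T)[0],-R.T@o,k,d)[0][:,0]
def ray(cm,uv):
    k,d,R,o=cm
    p=cv2.undistortPoints(np.array(uv,float).reshape(-1,1,2),k,d)[:,0]
    v=np.c_[p,np.ones(len(p))]@R.T
    return o,v/np.linalg.norm(v,axis=1)[:,None]
def plane(cm,uv,z):
    o,v=ray(cm,uv); return o+v*((z-o[2])/v[:,2])[:,None]
def tri(cu):
    A=np.zeros((3,3));b=np.zeros(3);L=[]
    for cm,uv in cu:
        o,v=ray(cm,[uv]);v=v[0];M=np.eye(3)-np.outer(v,v);A+=M;b+=M@o;L.append((M,o))
    x=np.linalg.solve(A,b); return x,[np.linalg.norm(M@(x-o)) for M,o in L]
def crop(img,x0,y0,w,h,s,fn): cv2.imwrite(fn,cv2.resize(img[y0:y0+h,x0:x0+w,::-1] if 0 else img[y0:y0+h,x0:x0+w],None,fx=s,fy=s,interpolation=cv2.INTER_CUBIC))
E
python3 - <<'E'
import cv2
from h import crop
t=cv2.imread("pics/top0.png");s=cv2.imread("pics/scene0.png")
crop(t,280,190,170,115,4.7,"pics/t_v.png")
crop(t,130,235,110,90,7,"pics/t_r.png")
crop(s,185,190,180,135,4.4,"pics/s_v.png")
crop(s,430,220,110,85,7,"pics/s_r.png")
E
```

```text
(no output)
```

View pics/t_v.png

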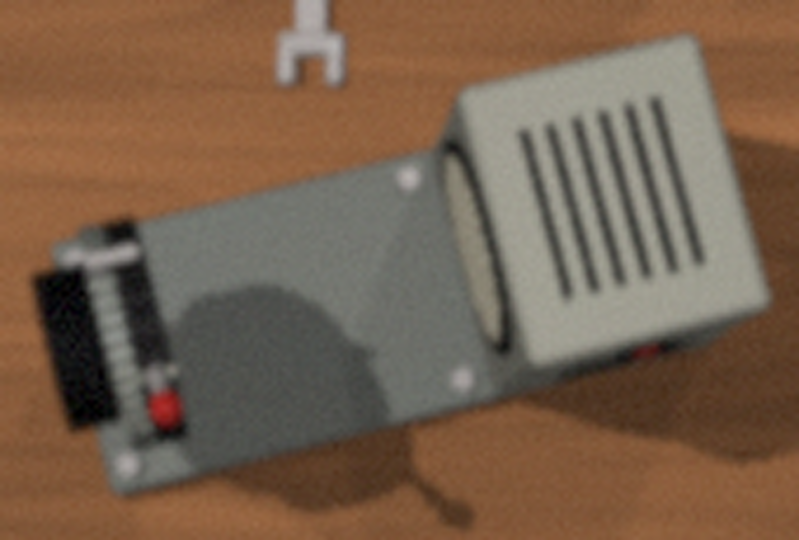

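View pics/t_r.png

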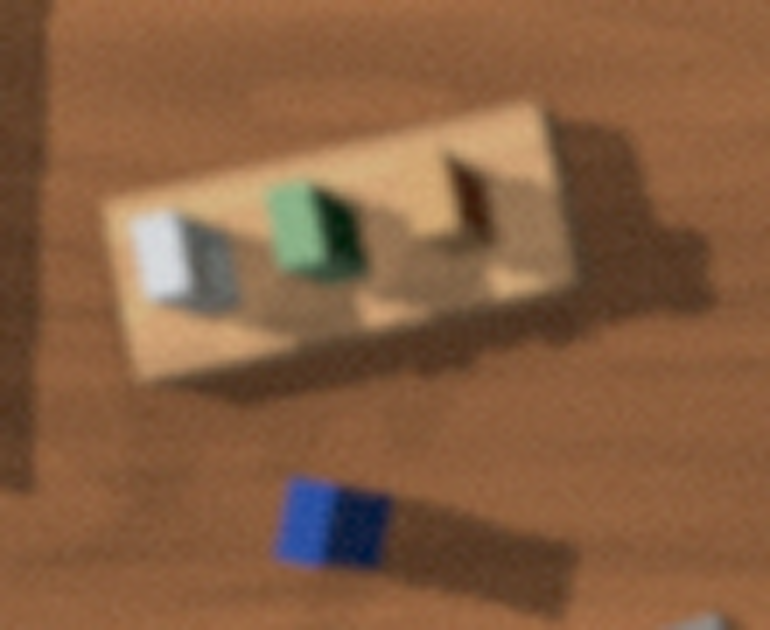

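View pics/s_v.png

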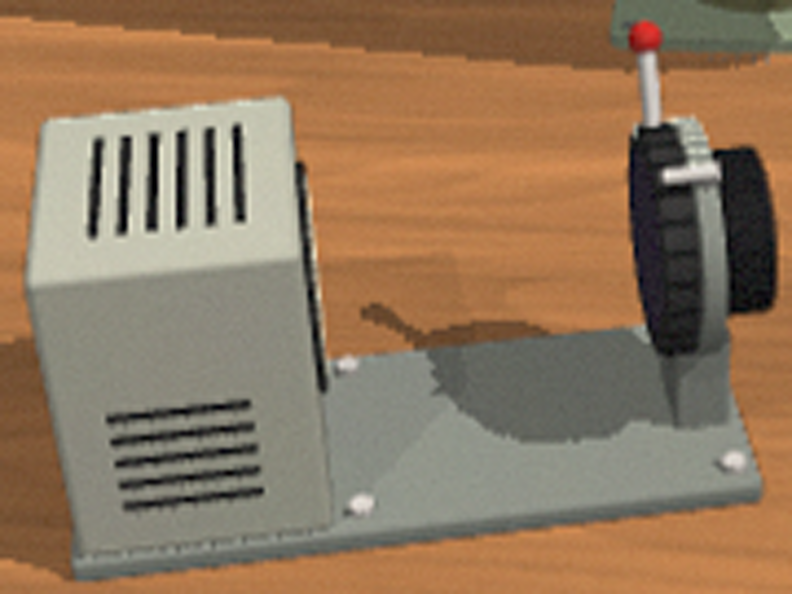

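View pics/s_r.png

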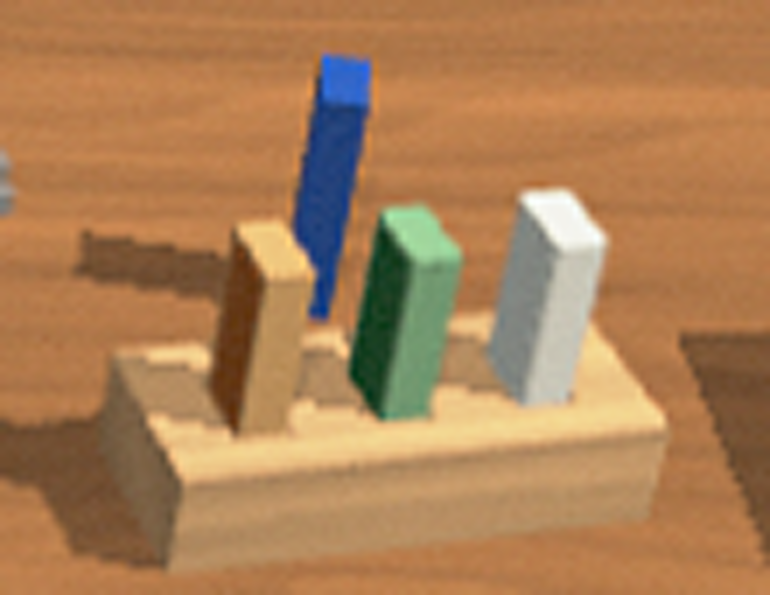

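```bash
cat > fit.py <<'E'
from h import *
from scipy.optimize import least_squares
T=cam("top");S=cam("scene")
def un(pts,x0,y0,s): return (np.array(pts,float)+.5)/s-.5+[x0,y0]
tv=lambda p:un(p,280,190,4.7); tr=lambda p:un(p,130,235,7); sv=lambda p:un(p,185,190,4.4); sr=lambda p:un(p,430,220,7)
def fit(obs,x0,free=3):
    def f(p):
        c,s=np.cos(p[2]),np.sin(p[2]); r=[]
        for cm,uv,m in obs:
            m=np.array(m,float); P=np.c_[p[0]+c*m[:,0]-s*m[:,1],p[1]+s*m[:,0]+c*m[:,1],m[:,2]+(p[3] if len(p)>3 else 0)]
            r.append((proj(cm,P)-uv).ravel())
        return np.concatenate(r)
    q=least_squares(f,x0,loss="soft_l1",x_scale=[10,10,.1]+[10]*(len(x0)-3)); return q.x,f(q.x).reshape(-1,2)
vo=[(T,tv([(462,88),(695,36),(540,365),(768,300),(122,493),(57,243)]),[(75,-87,192),(75,-217,192),(-75,-87,192),(-75,-217,192),(-75,138,16),(75,138,16)]),
 (S,sv([(43,122),(283,98),(298,262),(28,288),(760,487),(75,580)]),[(-75,-217,192),(-75,-87,192),(75,-87,192),(75,-217,192),(75,138,16),(75,-222,0)])]
ro=[(T,tr([(105,202),(545,103),(577,285),(142,381)]),[(35,85,40),(35,-85,40),(-35,-85,40),(-35,85,40)]),
 (S,sr([(182,485),(666,425),(113,350),(168,570),(640,520)]),[(35,-85,40),(35,85,40),(-35,-85,40),(35,-85,0),(35,85,0)])]
go=[(T,tr([(132,216),(181,208),(194,290),(150,303)]),[(15,8.5,0),(15,-8.5,0),(-15,-8.5,0),(-15,8.5,0)]),
 (S,sr([(521,192),(573,188),(606,240),(550,248)]),[(-15,-8.5,0),(-15,8.5,0),(15,8.5,0),(15,-8.5,0)])]
if __name__=="__main__":
    np.set_printoptions(precision=2,suppress=True)
    for n,o,x0 in(("viewer",vo,[400,-100,.2]),("viewer+z",vo,[400,-100,.2,0]),("rack",ro,[400,300,.2]),("rack+z",ro,[400,300,.2,0]),("glass top",go,[400,300,.2,100])):
        x,r=fit(o,x0); print(n,x,np.degrees(x[2]));print(r.T)
    k=tri([(T,tv([(164,408)])[0]),(S,sv([(646,36)])[0])]);print("knob",k)
    x,_=fit(vo,[400,-100,.2]); c,s=np.cos(x[2]),np.sin(x[2]); d=k[0]-[x[0],x[1],125]; print("knob in lp",c*d[0]+s*d[1],-s*d[0]+c*d[1],d[2])
    x,_=fit(ro,[400,300,.2]); c,s=np.cos(x[2]),np.sin(x[2]); print("slot50",x[0]-s*50,x[1]+c*50)
E
python3 fit.py
```

```text
viewer [ 544.19 -130.33    0.25] 14.545645742452693
[[-0.65  1.12 -0.74  2.64 -0.88 -0.82 -1.69  0.85  0.6  -2.03  0.66 -0.49]
 [-0.85 -2.83 -0.07  0.17  0.27 -0.31 -1.23 -1.51 -2.17 -1.18 -1.35  2.  ]]
viewer+z [ 543.3  -130.75    0.25   -4.66] 14.320698720187133
[[-0.5   1.17 -0.88  2.39 -0.83 -0.52 -1.27  1.07  0.55 -1.83  0.37 -0.35]
 [-0.   -1.76  0.66  1.14  0.52  0.04  0.1  -0.06 -0.64  0.19  0.09  2.98]]
rack [503.44 318.98   0.22] 12.881868354560703
[[ 0.38 -0.35  0.34 -0.   -0.03  0.53 -0.41 -0.32  0.69]
 [ 0.01  0.01 -0.42  0.07 -0.94  0.17 -0.06  0.16 -0.26]]
rack+z [503.16 319.13   0.22  -0.72] 12.863729804951515
[[ 0.4  -0.35  0.33  0.01 -0.03  0.5  -0.39 -0.31  0.66]
 [ 0.13  0.15 -0.28  0.19 -0.77  0.34  0.11  0.31 -0.09]]
glass top [492.73 367.71   0.18 105.45] 10.035988499944523
[[ 0.61  0.14 -0.08 -0.34 -0.04 -0.45  0.01  0.85]
 [ 0.24  0.23  0.09 -0.61  0.04  0.15  0.19 -0.47]]
knob (array([469.55, -45.35, 217.64]), [np.float64(0.9237207404626214), np.float64(0.923720740462628)])
knob in lp -50.90019959936309 101.00180766730136 92.63978896406189
slot50 492.2936584232956 367.71724694308426
```

```bash
cat >> h.py <<'E'
def rows(st,target,yaw=None):
    R=eR(st["ee_rot"]); d=R.T@(np.array(target)-st["ee_pos"])/10
    print("ee",st["ee_pos"].round(1),"shift cm",d.round(2)); print("tool y world",R[:,1].round(3),"yaw of tool y",np.degrees(np.arctan2(R[1,1],R[0,1])).round(2),"tool z",R[:,2].round(3))
E
python3 - <<'E'
from h import *
import fit
np.set_printoptions(precision=2,suppress=True)
st=env.state(); rows(st,[440,-60,300]); print(eR(st["ee_rot"]))
print("blue top",tri([(fit.T,fit.tr([(305,523)])[0]),(fit.S,fit.sr([(346,80)])[0])]))
E
```

```text
ee [ 157.  -552.8  238.3] shift cm [ -6.11 -39.68 -40.69]
tool y world [ 0.27 -0.96 -0.  ] yaw of tool y -74.14 tool z [-0.96 -0.27 -0.  ]
[[-0.    0.27 -0.96]
 [ 0.   -0.96 -0.27]
 [-1.   -0.   -0.  ]]
blue top (array([395.79, 315.71,  94.02]), [np.float64(0.6390198417143316), np.float64(0.6390198417142234)])
```

Emit:
jog_arm:
  plan: [-0.8,0,0,-1.15,-0.8,0,0,-1.15,-0.8,0,0,-1.15,-0.8,0,0,-1.15,-0.8,0,0,-1.15,-0.8,0,0,-1.15,-0.8,0,0,-1.15,-0.8,0,0,-1.15,-0.8,0,0,-1.15,-0.8,0,0,-1.15,-0.8,0,0,-1.15,-0.8,0,0,-1.15]
  claw: 0

```text
time_s: 1.15
ee_pos: [157.1, -552.9, 335.0]
ee_rot: [-175.8, 90.0, 103.2]
force: [-1.2, -0.3, -0.4]
gripper_width: 14.1
```

```bash
python3 - <<'E'
from h import *
st=env.state(); print(st["time_s"],st["gripper_width"]); rows(st,[470,-10,330])
E
```

```text
1.15 14.14292651408477
ee [ 157.1 -552.9  335. ] shift cm [  0.53  39.4  -48.73]
tool y world [ 0.988  0.156 -0.   ] yaw of tool y 9.0 tool z [ 0.156 -0.988 -0.001]
```

Emit:
jog_arm:
  plan: [0,0,0,-0.97,0,2.44,-2.48,0,0,2.44,-2.48,0,0,2.44,-2.48,0,0,2.44,-2.48,0,0,2.44,-2.48,0,0,2.44,-2.48,0,0,2.44,-2.48,0,0,2.44,-2.48,0,0,2.44,-2.48,0,0,2.44,-2.48,0,0,2.44,-2.48,0]

```text
time_s: 2.15
ee_pos: [349.1, -220.2, 334.9]
ee_rot: [7.7, 90.0, -67.9]
force: [0.5, 0.3, -0.3]
gripper_width: 0.6
```

Emit:
jog_arm:
  plan: [0,2.44,-2.48,0,0,2.44,-2.48,0,0,2.44,-2.48,0,0,2.44,-2.48,0,0,2.44,-2.48,0,0,2.44,-2.48,0,0,2.44,-2.48,0,0,0,0,0,0,0,0,0,0,0,0,0]

```text
time_s: 2.98
ee_pos: [470.3, -11.4, 334.6]
ee_rot: [-74.7, 89.9, -150.2]
force: [-0.1, -0.6, -0.3]
gripper_width: 0.3
```

```bash
cat > shot.py <<'E'
import sys,pickle
from h import *
n=sys.argv[1]; st=env.state(); im=env.grab_frame("wrist")[:,:,::-1]
cv2.imwrite(f"pics/{n}.png",im); pickle.dump({k:np.array(v) for k,v in st.items()},open(f"pics/{n}.pkl","wb"))
rows(st,[470,-10,330]); print(st["time_s"],st["force"],st["gripper_width"])
E
python3 shot.py w1
```

```text
ee [470.3 -11.4 334.6] shift cm [ 0.46  0.   -0.14]
tool y world [ 0.968  0.25  -0.001] yaw of tool y 14.51 tool z [ 0.25  -0.968  0.   ]
2.9833 [-0.10884921 -0.59262991 -0.30547336] 0.2795913134738757
```

View pics/w1.png

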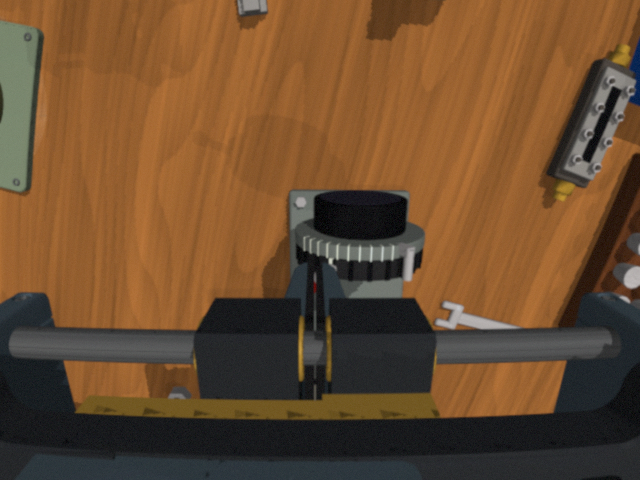

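Emit:
jog_arm:
  plan: [0,0.5,-3,0,0,0.5,-3,0,0,0.5,-3,0,0,0.5,-3,0,0,0,0,0,0,0,0,0,0,0,0,0]

```text
time_s: 3.62
ee_pos: [460.0, 108.8, 335.0]
ee_rot: [-0.8, 89.9, -76.4]
force: [0.4, -0.4, -0.5]
gripper_width: 0.7
```

```bash
python3 shot.py w2
```

```text
ee [460.  108.8 335. ] shift cm [ 0.51 -1.98 11.75]
tool y world [ 0.969  0.249 -0.   ] yaw of tool y 14.41 tool z [ 0.249 -0.969  0.001]
3.6167 [ 0.3758421  -0.3826368  -0.48919226] 0.7002778060031905
```

View pics/w2.png

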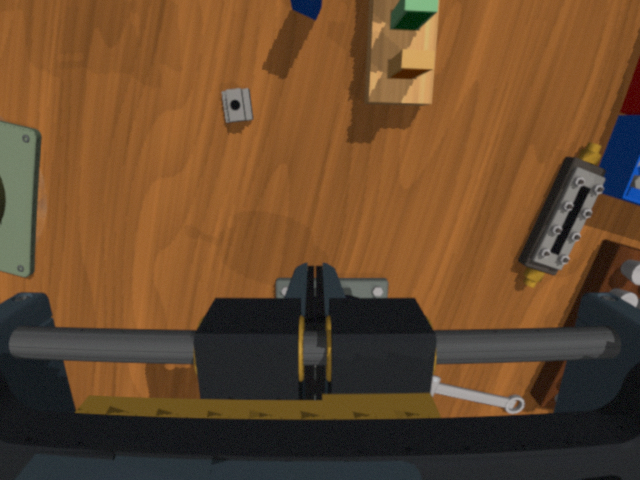

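Emit:
jog_arm:
  plan: [0,-0.4,3.1,0,0,-0.4,3.1,0,0,-0.4,3.1,0,0,-0.4,3.1,0,0,-0.4,3.1,0,0,-0.4,3.1,0,0,-0.4,3.1,0,0,-0.4,3.1,0,0,-0.4,3.1,0,0,-0.4,3.1,0,0,0,0,0,0,0,0,0]

```text
time_s: 4.67
ee_pos: [498.1, -202.6, 334.5]
ee_rot: [-122.4, 89.9, 161.8]
force: [-0.1, 0.5, 0.3]
gripper_width: 0.4
```

```bash
python3 shot.py w3
```

```text
ee [ 498.1 -202.6  334.5] shift cm [  0.46   2.   -19.36]
tool y world [ 0.97   0.245 -0.001] yaw of tool y 14.19 tool z [ 0.245 -0.97  -0.001]
4.6667 [-0.07633     0.52903879  0.34924021] 0.4083904764810677
```

View pics/w3.png

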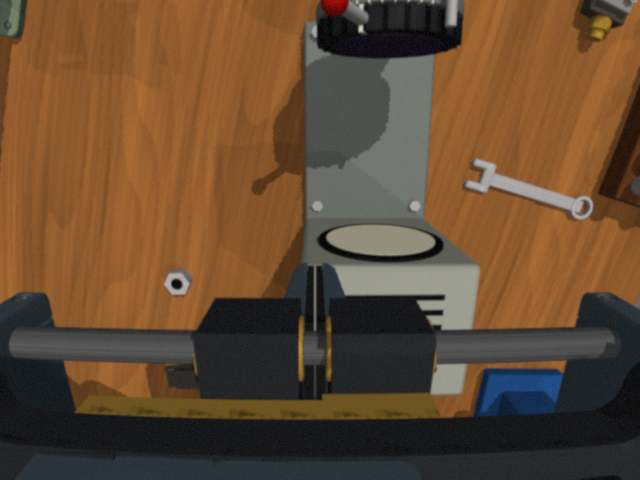

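```bash
cat > ov.py <<'E'
import pickle
from fit import *
def overlay(n,p,out=None):
    st=pickle.load(open(f"pics/{n}.pkl","rb")) if n[0]=="w" else None
    cm=cam("wrist",st) if n[0]=="w" else cam(n[:-1])
    im=cv2.imread(f"pics/{n}.png"); im=cv2.resize(im,None,fx=2,fy=2,interpolation=cv2.INTER_CUBIC)
    c,s=np.cos(p[2]),np.sin(p[2])
    def W(m): m=np.array(m,float); return np.c_[p[0]+c*m[:,0]-s*m[:,1],p[1]+s*m[:,0]+c*m[:,1],m[:,2]]
    def pl(m,col):
        q=proj(cm,W(m)); 
        cv2.polylines(im,[((q*2+.5)*16).astype(int)],False,col,1,cv2.LINE_AA,4)
    pl([(-75,-222,16),(75,-222,16),(75,138,16),(-75,138,16),(-75,-222,16)],(0,255,255))
    pl([(-75,-217,192),(75,-217,192),(75,-87,192),(-75,-87,192),(-75,-217,192)],(255,255,0))
    a=np.linspace(0,2*np.pi,60)
    pl(np.c_[52*np.cos(a),0*a-83,125+52*np.sin(a)],(255,0,255))
    pl(np.c_[60*np.cos(a),0*a+89,125+60*np.sin(a)],(0,255,0))
    k=(-105*np.sin(.55),98,125+105*np.cos(.55)); pl([k,(0,98,125)],(255,0,0))
    return im
if __name__=="__main__":
    import sys
    p=[float(v) for v in sys.argv[1:4]]; p[2]=np.radians(p[2])
    im=overlay("w3",p); cv2.imwrite("pics/ov_w3_%s.png"%sys.argv[4],im[0:560,560:980])
    im=overlay("w1",p); cv2.imwrite("pics/ov_w1_%s.png"%sys.argv[4],im[340:700,500:900])
    im=overlay("top0",p); cv2.imwrite("pics/ov_t_%s.png"%sys.argv[4],cv2.resize(im[380:620,560:900],None,fx=2.2,fy=2.2))
    im=overlay("scene0",p); cv2.imwrite("pics/ov_s_%s.png"%sys.argv[4],cv2.resize(im[380:650,370:740],None,fx=2.1,fy=2.1))
E
python3 ov.py 544.2 -130.3 14.5 a
```

```text
(no output)
```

View pics/ov_w3_a.png

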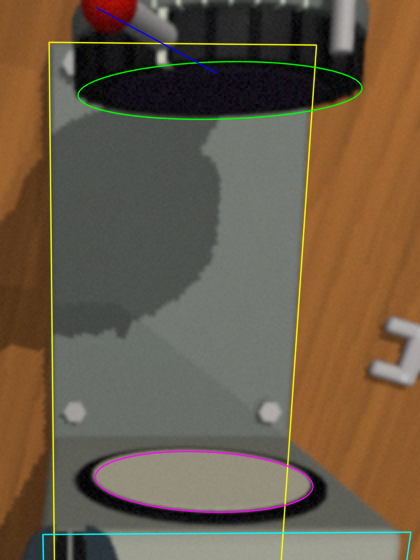

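View pics/ov_w1_a.png

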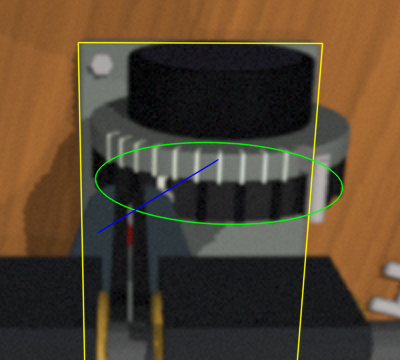

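View pics/ov_t_a.png

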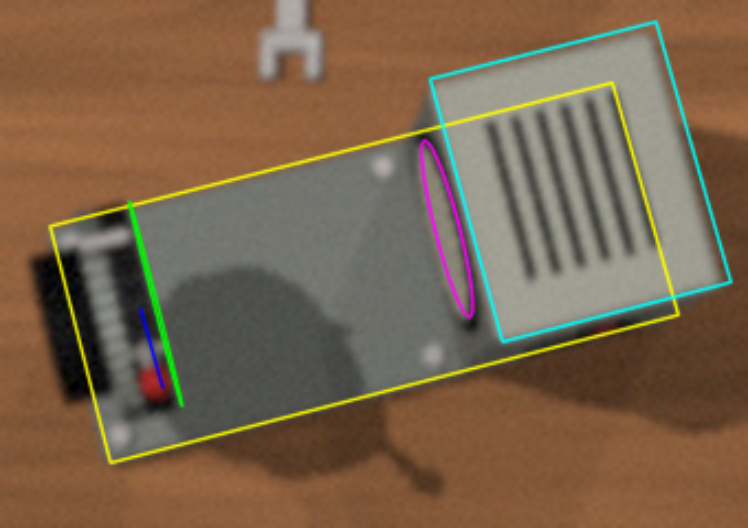

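View pics/ov_s_a.png

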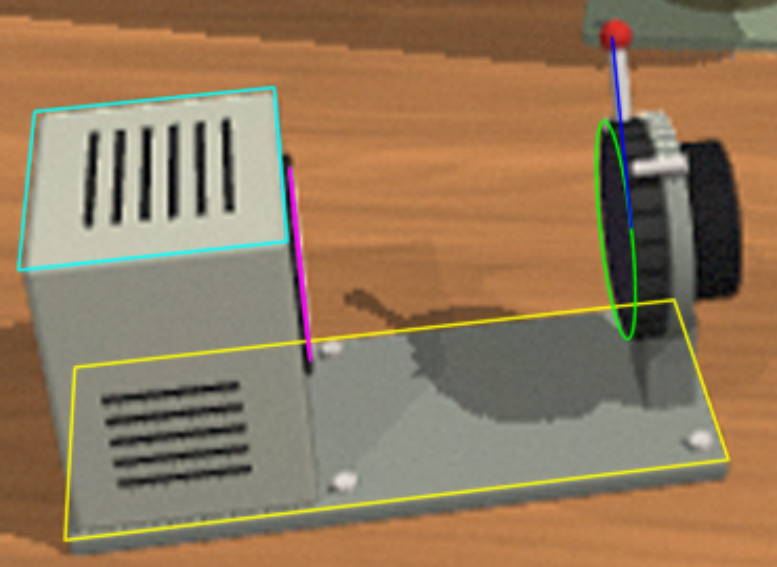

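Emit:
jog_arm:
  plan: [0,-0.8,-3.1,0,0,-0.8,-3.1,0,0,-0.8,-3.1,0,0,-0.8,-3.1,0,0,-0.6,-3.25,0,1.8,0,0,0,2,0,0,0,2,0,0,0,2,0,0,0,2,0,0,0,1.1,0,0,0,0,0,0,0]

```text
time_s: 5.72
ee_pos: [420.7, -57.0, 223.9]
ee_rot: [-115.9, 89.7, 168.7]
force: [-0.1, -0.6, 0.0]
gripper_width: 0.5
```

```bash
cat > vp.py <<'E'
from h import *
V=(544.2,-130.3,np.radians(14.5))
st=env.state();c,s=np.cos(V[2]),np.sin(V[2]);d=st["ee_pos"]-[V[0],V[1],0]
R=eR(st["ee_rot"])
print("t",st["time_s"],"viewer",(c*d[0]+s*d[1]).round(1),(-s*d[0]+c*d[1]).round(1),d[2].round(1),"yaw",np.degrees(np.arctan2(R[1,1],R[0,1])).round(2),"F in viewer",(c*st["force"][0]+s*st["force"][1]).round(2),(-s*st["force"][0]+c*st["force"][1]).round(2),st["force"][2].round(2),"w",round(float(st["gripper_width"]),1),"tilt",R[2].round(3))
E
python3 vp.py; python3 shot.py w4
python3 - <<'E'
import cv2
from h import env
for n in("top","scene"): cv2.imwrite(f"pics/{n}1.png",env.grab_frame(n)[:,:,::-1])
a=cv2.imread("pics/scene1.png");cv2.imwrite("pics/s1c.png",cv2.resize(a[150:320,180:400],None,fx=3.5,fy=3.5))
E
```

```text
t 5.7167 viewer -101.2 101.8 223.9 yaw 14.53 F in viewer -0.25 -0.52 0.04 w 0.5 tilt [-1.    -0.005 -0.002]
ee [420.7 -57.  223.9] shift cm [-10.63   5.9   -3.34]
tool y world [ 0.968  0.251 -0.005] yaw of tool y 14.53 tool z [ 0.251 -0.968 -0.002]
5.7167 [-0.10820998 -0.56412871  0.03904413] 0.5090020055238182
```

View pics/w4.png

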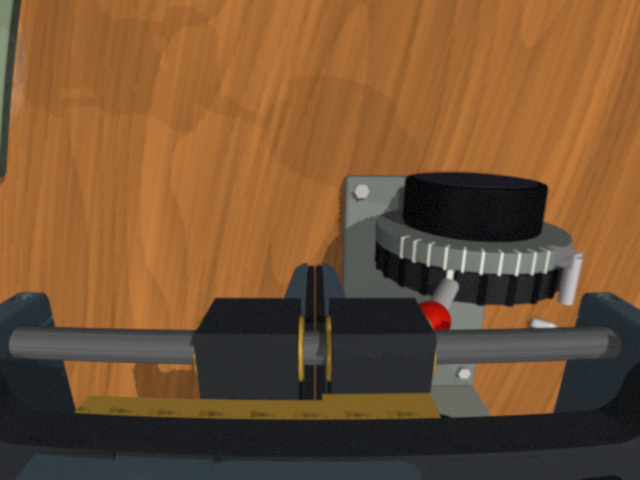

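View pics/s1c.png

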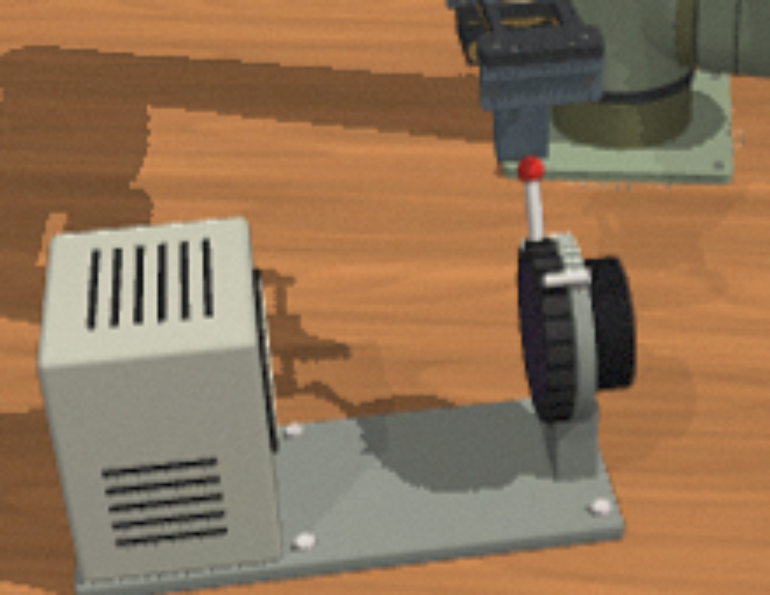

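Emit:
jog_arm:
  plan: [0,1,0,0,0,1,0,0,0,1,0,0,0,1,0,0,0,1,0,0,0,1,0,0,0,1,0,0,0,1,0,0,0,0,0,0]

```text
time_s: 6.62
ee_pos: [502.9, -37.4, 225.7]
ee_rot: [89.0, 89.9, 13.5]
force: [-0.3, 1.0, -0.1]
gripper_width: 0.1
```

```bash
python3 vp.py; python3 shot.py w5
```

```text
t 6.6167 viewer -16.7 100.2 225.7 yaw 14.51 F in viewer -0.07 1.02 -0.1 w 0.1 tilt [-1.     0.002  0.   ]
ee [502.9 -37.4 225.7] shift cm [-10.44  -2.48  -3.48]
tool y world [0.968 0.251 0.002] yaw of tool y 14.51 tool z [ 0.251 -0.968  0.   ]
6.6167 [-0.32530305  0.96756453 -0.10230776] 0.12577957497336528
```

View pics/w5.png

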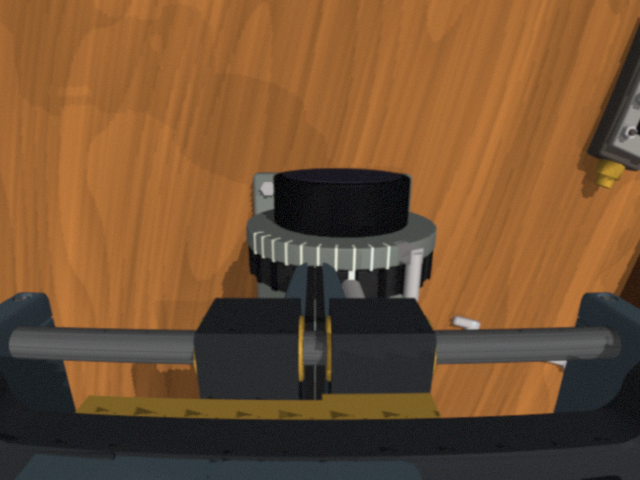

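Emit:
jog_arm:
  plan: [0,0.5,0,0,0,0.5,0,0,0,0.5,0,0,0,0.4,0,0,0,0,0,0,0,0,0,0]

```text
time_s: 7.17
ee_pos: [519.4, -33.2, 226.0]
ee_rot: [77.5, 89.9, 2.0]
force: [0.2, -0.0, -0.2]
gripper_width: 0.6
```

```bash
python3 vp.py; python3 shot.py w6
```

```text
t 7.1667 viewer 0.3 100.2 226.0 yaw 14.48 F in viewer 0.21 -0.07 -0.17 w 0.6 tilt [-1.     0.001  0.   ]
ee [519.4 -33.2 226. ] shift cm [-10.4   -4.2   -3.48]
tool y world [0.968 0.25  0.001] yaw of tool y 14.48 tool z [ 0.25  -0.968  0.   ]
7.1667 [ 0.2249224  -0.01590787 -0.17174502] 0.572409409596991
```

View pics/w6.png

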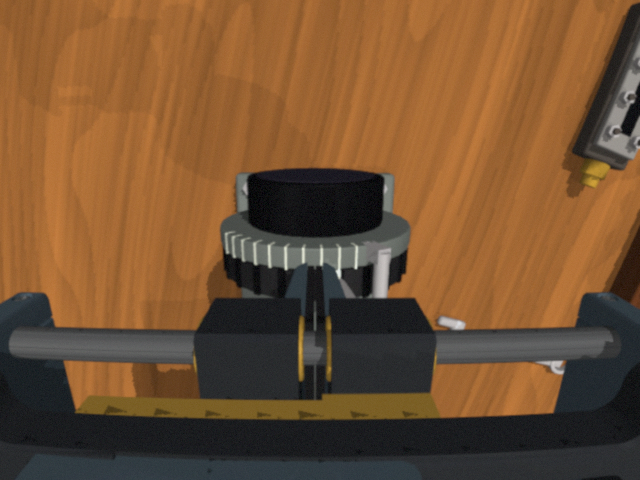

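Emit:
jog_arm:
  plan: [0,0.3,0,0,0,0.3,0,0,0,0.2,0,0,0,0,0,0,0,0,0,0]

```text
time_s: 7.63
ee_pos: [526.9, -31.2, 225.9]
ee_rot: [80.6, 90.0, 5.1]
force: [-0.7, 0.1, -0.6]
gripper_width: 0.5
```

```bash
python3 vp.py
```

```text
t 7.6333 viewer 8.0 100.3 225.9 yaw 14.48 F in viewer -0.66 0.25 -0.62 w 0.5 tilt [-1.  0.  0.]
```

Emit:
jog_arm:
  plan: [0,0.2,0,0,0,0.2,0,0,0,0,0,0,0,0,0,0]

```text
time_s: 7.97
ee_pos: [530.6, -30.2, 226.0]
ee_rot: [82.1, 90.0, 6.5]
force: [-0.9, -0.3, 0.7]
gripper_width: 0.5
```

```bash
python3 vp.py
```

```text
t 7.9667 viewer 11.9 100.3 226.0 yaw 14.48 F in viewer -0.99 -0.05 0.73 w 0.5 tilt [-1.  0.  0.]
```

Emit:
jog_arm:
  plan: [0,0.2,0,0,0,0.1,0,0,0,0,0,0,0,0,0,0]

```text
time_s: 8.3
ee_pos: [533.5, -29.5, 225.9]
ee_rot: [67.7, 90.0, -7.8]
force: [-1.6, 0.5, -0.1]
gripper_width: 0.6
```

```bash
python3 vp.py; python3 shot.py w7; python3 - <<'E'
import cv2
from h import env
for n in("top","scene"): cv2.imwrite(f"pics/{n}2.png",env.grab_frame(n)[:,:,::-1])
a=cv2.imread("pics/scene2.png");cv2.imwrite("pics/s2c.png",cv2.resize(a[150:320,180:400],None,fx=3.5,fy=3.5))
E
```

```text
t 8.3 viewer 14.9 100.3 225.9 yaw 14.48 F in viewer -1.46 0.91 -0.13 w 0.6 tilt [-1.  0.  0.]
ee [533.5 -29.5 225.9] shift cm [-10.41  -5.66  -3.47]
tool y world [0.968 0.25  0.   ] yaw of tool y 14.48 tool z [ 0.25  -0.968  0.   ]
8.3 [-1.64485542  0.51689199 -0.12533754] 0.5519197642150803
```

View pics/s2c.png

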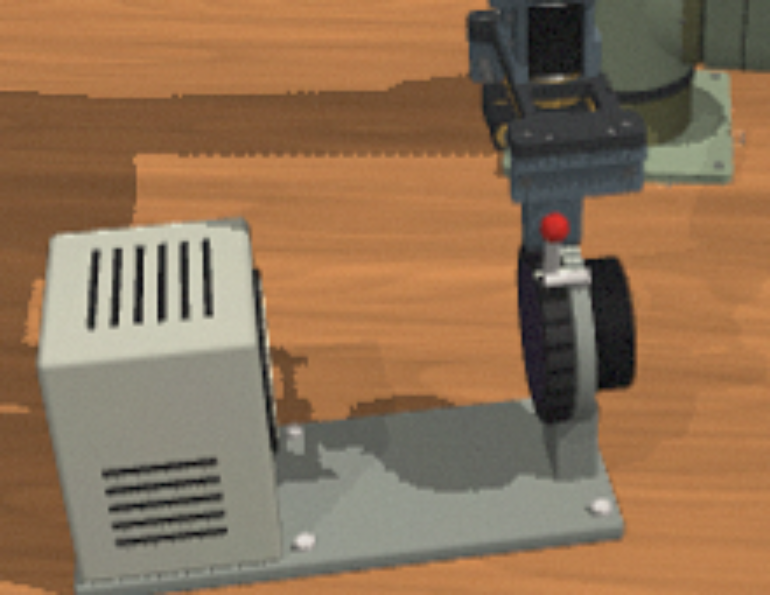

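Emit:
jog_arm:
  plan: [0,0.2,0,0,0,0.1,0,0,0,0,0,0,0,0,0,0]

```text
time_s: 8.78
ee_pos: [535.0, -29.1, 225.8]
ee_rot: [-91.1, 89.8, -166.6]
force: [-5.2, -0.7, 2.3]
gripper_width: 0.3
```

```bash
python3 vp.py
```

```text
t 8.7833 viewer 16.4 100.3 225.8 yaw 14.49 F in viewer -5.19 0.6 2.29 w 0.3 tilt [-1.    -0.004 -0.   ]
```

Emit:
jog_arm:
  plan: [0,0.2,0,0,0,0.1,0,0,0,0,0,0,0,0,0,0]

```text
time_s: 9.12
ee_pos: [535.4, -29.0, 225.6]
ee_rot: [-91.5, 89.5, -167.0]
force: [-11.2, -2.9, 4.1]
gripper_width: 0.6
```

```bash
python3 vp.py
```

```text
t 9.1167 viewer 16.9 100.3 225.6 yaw 14.49 F in viewer -11.55 -0.05 4.06 w 0.6 tilt [-1.   -0.01 -0.  ]
```

Emit:
jog_arm:
  plan: [0,-1,0,0,0,-1.5,0,0,0,-1.5,0,0,0,-1.5,0,0,0,-1.5,0,0,-2,0,0,0,-2,0,0,0,-2,0,0,0,-2,0,0,0,-2,0,0,0,0,0,0,0,0,0,0,0]
  claw: 5.6

```text
time_s: 10.12
ee_pos: [472.4, -45.5, 326.9]
ee_rot: [73.2, 89.7, -2.3]
force: [0.0, -0.3, -0.3]
gripper_width: 56.3
```

```bash
python3 vp.py; python3 - <<'E'
import cv2
from h import *
im=env.grab_frame("scene")[:,:,::-1]; cv2.imwrite("pics/scene3.png",im)
cv2.imwrite("pics/s3c.png",cv2.resize(im[170:320,280:400],None,fx=4,fy=4,interpolation=cv2.INTER_CUBIC))
V=(544.2,-130.3,np.radians(14.5));c,s=np.cos(V[2]),np.sin(V[2])
for a in(.25,.30,.35): 
    m=(105*np.sin(a),98,125+105*np.cos(a)); print(a,proj(cam("scene"),[(V[0]+c*m[0]-s*m[1],V[1]+s*m[0]+c*m[1],m[2])]))
st=env.state(); rows(st,[505,300,330])
E
```

```text
t 10.1167 viewer -48.3 100.1 326.9 yaw 14.48 F in viewer -0.02 -0.29 -0.3 w 56.3 tilt [-1.     0.004  0.001]
0.25 [[336.85731622 211.51259434]]
0.3 [[337.299809   213.27983058]]
0.35 [[337.73835552 215.14050594]]
ee [471.6 -45.4 325.7] shift cm [ -0.43  11.87 -32.61]
tool y world [0.968 0.25  0.001] yaw of tool y 14.48 tool z [ 0.25  -0.968  0.   ]
```

View pics/s3c.png

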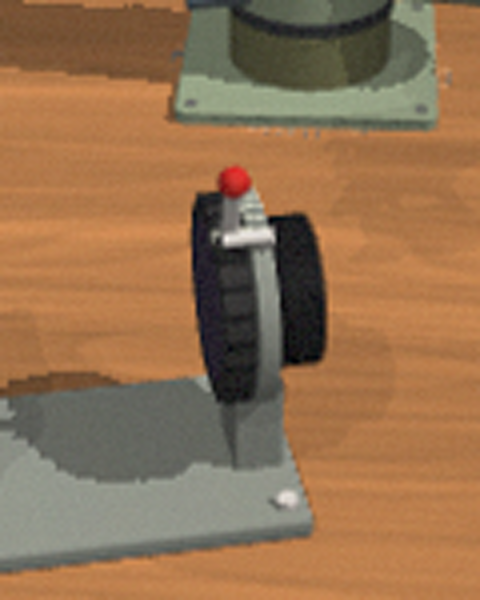

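Emit:
jog_arm:
  plan: [0,1.09,-2.87,0,0,1.09,-2.87,0,0,1.09,-2.87,0,0,1.09,-2.87,0,0,1.09,-2.87,0,0,1.09,-2.87,0,0,1.09,-2.87,0,0,1.09,-2.87,0,0,1.09,-2.87,0,0,1.09,-2.87,0.3,0,0,0,0,0,0,0,0]

```text
time_s: 11.17
ee_pos: [504.7, 260.7, 323.7]
ee_rot: [-73.1, 89.8, -150.2]
force: [-0.5, 0.4, -0.8]
gripper_width: 56.0
```

```bash
python3 shot.py w8
```

```text
ee [504.7 260.7 323.7] shift cm [-0.57 -9.4  25.62]
tool y world [ 0.975  0.222 -0.003] yaw of tool y 12.84 tool z [ 0.222 -0.975  0.001]
11.1667 [-0.50680322  0.43440982 -0.83009535] 55.99858723461133
```

View pics/w8.png

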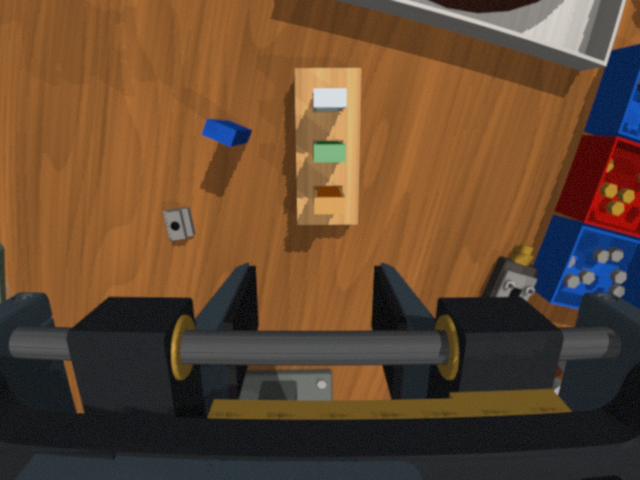

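```bash
cat > ov2.py <<'E'
import pickle,sys
from h import *
n=sys.argv[1];x0,y0,w,h,s=[int(v) for v in sys.argv[2:7]]; gx,gy,yaw=[float(v) for v in sys.argv[7:10]]
st=pickle.load(open(f"pics/{n}.pkl","rb")); cm=cam("wrist",st)
im=cv2.resize(cv2.imread(f"pics/{n}.png")[y0:y0+h,x0:x0+w],None,fx=s,fy=s,interpolation=cv2.INTER_CUBIC)
a=np.radians(yaw);c,sn=np.cos(a),np.sin(a)
def pl(m,col):
    m=np.array(m,float);P=np.c_[gx+c*m[:,0]-sn*m[:,1],gy+sn*m[:,0]+c*m[:,1],m[:,2]]
    q=(proj(cm,P)-[x0,y0]+.5)*s-.5
    cv2.polylines(im,[(q*16).astype(int)],True,col,1,cv2.LINE_AA,4)
def b(hx,hy,oy,z,col): pl([(-hx,oy-hy,z),(hx,oy-hy,z),(hx,oy+hy,z),(-hx,oy+hy,z)],col)
b(15,8.5,0,105,(0,0,255)); b(15,8.5,-50,105,(0,0,255)); b(15,8.5,-100,105,(0,0,255)); b(35,85,-50,40,(255,255,0))
cv2.imwrite(f"pics/ov_{n}.png",im)
E
python3 ov2.py w8 280 55 100 180 3 492.3 367.7 12.9
```

```text
(no output)
```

View pics/ov_w8.png

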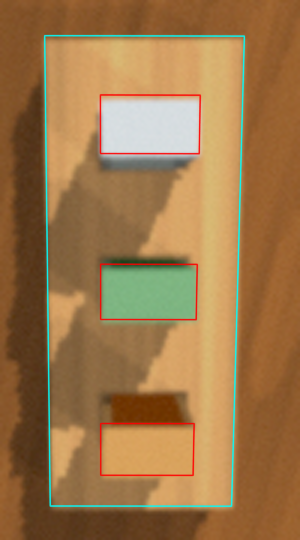

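Emit:
jog_arm:
  plan: [0,0.29,-2.67,0,0,0.29,-2.67,0,0,0.29,-2.67,0,0,0.29,-2.67,0,2.5,0,0,0,3,0,0,0,3,0,0,0,3,0,0,0,3,0,0,0,2.5,0,0,0,0,0,0,0,0,0,0,0]

```text
time_s: 12.22
ee_pos: [492.7, 364.7, 155.0]
ee_rot: [-62.4, 89.8, -139.8]
force: [-0.1, 0.9, 1.2]
gripper_width: 55.9
```

```bash
python3 shot.py w9; python3 - <<'E'
from h import *
st=env.state(); rows(st,[492.3,367.5,85])
E
python3 ov2.py w9 200 180 240 180 3 492.3 367.5 12.9
```

```text
ee [492.7 364.7 155. ] shift cm [-17.42 -10.45  36.1 ]
tool y world [ 0.976  0.218 -0.003] yaw of tool y 12.61 tool z [ 0.218 -0.976  0.002]
12.2167 [-0.05082821  0.92170847  1.20920863] 55.87520236155156
ee [493.8 365.7 156.8] shift cm [ 7.18 -0.11 -0.21]
tool y world [0.976 0.218 0.001] yaw of tool y 12.62 tool z [ 0.218 -0.976 -0.   ]
```

View pics/ov_w9.png

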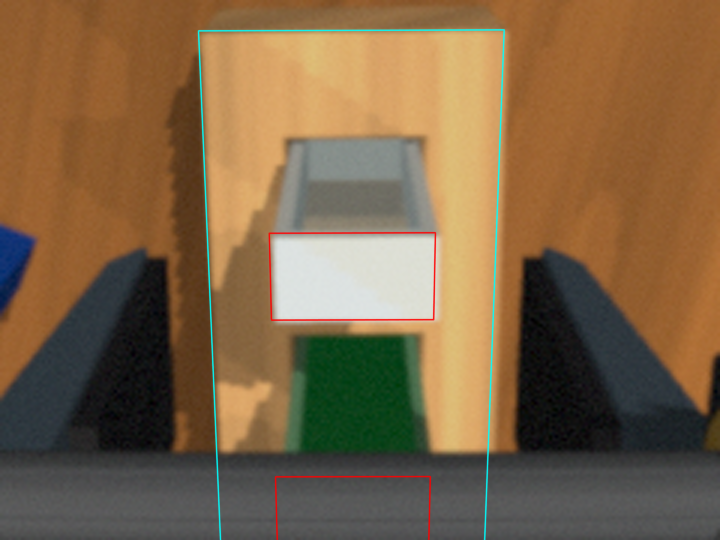

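Emit:
jog_arm:
  plan: [1.2,-0.05,-0.1,0,1.2,0,-0.1,0,1.2,0,0,0,1.2,0,0,0,1.2,0,0,0,1.1,0,0,0,0,0,0,0,0,0,0,0,0,0,0,0]

```text
time_s: 13.02
ee_pos: [492.9, 368.6, 86.2]
ee_rot: [110.8, 89.9, 33.5]
force: [0.3, -0.2, 0.2]
gripper_width: 55.9
```

```bash
python3 shot.py w10; python3 - <<'E'
from h import *
st=env.state(); rows(st,[492.3,367.5,85])
E
python3 ov2.py w10 200 180 240 180 3 492.3 367.5 12.9
```

```text
ee [492.9 368.6  86.2] shift cm [-24.43 -10.49  36.42]
tool y world [0.976 0.219 0.002] yaw of tool y 12.67 tool z [ 0.219 -0.976 -0.001]
13.0167 [ 0.26588918 -0.23674199  0.22950488] 55.93143559765534
ee [492.9 368.6  86.2] shift cm [ 0.12 -0.08  0.1 ]
tool y world [0.976 0.219 0.002] yaw of tool y 12.68 tool z [ 0.219 -0.976 -0.001]
```

View pics/ov_w10.png

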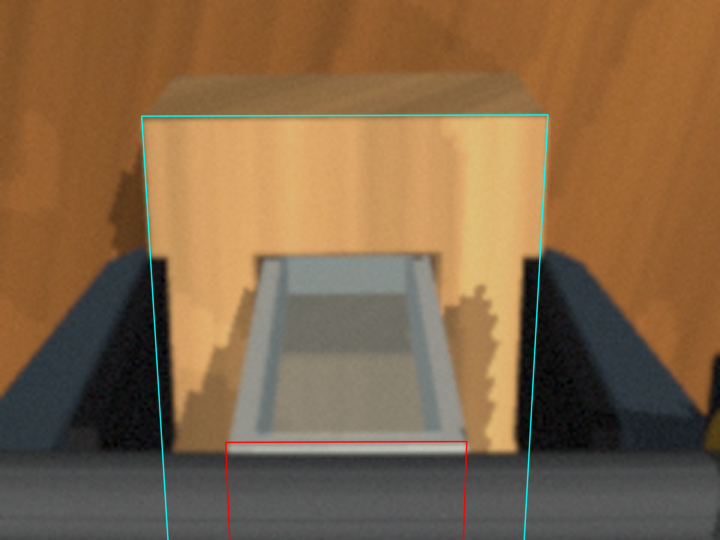

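Emit:
jog_arm:
  plan: [0,0,0,0,0,0,0,0,0,0,0,0,0,0,0,0,0,0,0,0,0,0,0,0,0,0,0,0,0,0,0,0]
  claw: 2.4
  newtons: 15

```text
time_s: 13.73
ee_pos: [492.4, 368.3, 85.0]
ee_rot: [94.2, 90.0, 16.9]
force: [0.9, 0.3, -0.3]
gripper_width: 29.8
```

```bash
python3 vp.py
```

```text
t 13.7333 viewer 74.7 495.7 85.0 yaw 12.68 F in viewer 0.89 0.03 -0.31 w 29.8 tilt [-1.     0.001 -0.   ]
```

Emit:
jog_arm:
  plan: [-0.6,0,0,0,-1,0,0,0,-1,0,0,0,-1,0,0,0,-1.5,0,0,0,-1.5,0,0,0,-2,0,0,0,-2,0,0,0,-2,0,0,0,-2,0,0,0,-1,0,0,0,0,0,0,0]

```text
time_s: 14.73
ee_pos: [492.5, 368.8, 244.3]
ee_rot: [117.4, 89.7, 40.1]
force: [-1.1, 0.5, -1.7]
gripper_width: 30.0
```

```bash
python3 vp.py; python3 shot.py w11
```

```text
t 14.7333 viewer 74.9 496.1 244.3 yaw 12.68 F in viewer -0.92 0.73 -1.65 w 30.0 tilt [-1.     0.004 -0.002]
ee [492.5 368.8 244.3] shift cm [ -8.69 -10.47  36.44]
tool y world [0.976 0.22  0.004] yaw of tool y 12.68 tool z [ 0.22  -0.976 -0.002]
14.7333 [-1.06877143  0.47411162 -1.65490286] 29.955871127158055
```

View pics/w11.png

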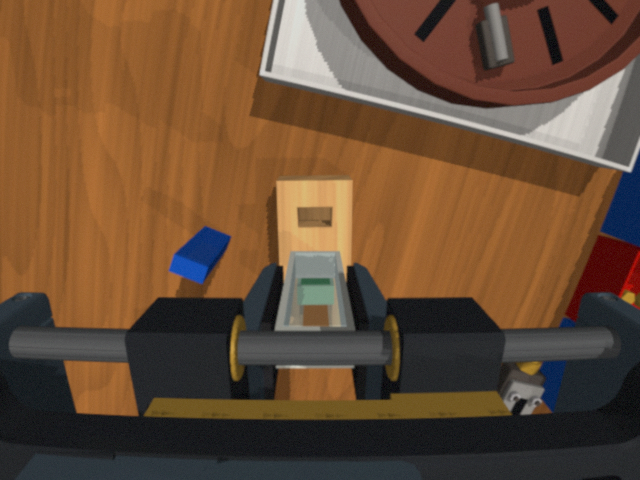

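Emit:
jog_arm:
  plan: [-2,0,0,-0.3,-2,0,0,0,-2,0,0,0,-2,0,0,0,-2,-0.2,1,0,0,-0.31,2,0,0,-0.31,2.1,0,0,-0.31,2.1,0,0,-0.31,2.1,0,0,-0.31,2.1,0,0,-0.31,2.1,0,0,-0.31,2.1,0]

```text
time_s: 15.78
ee_pos: [507.3, 210.0, 339.1]
ee_rot: [-84.4, 89.8, -159.9]
force: [0.5, -1.1, -0.6]
gripper_width: 30.0
```

Emit:
jog_arm:
  plan: [0,-0.31,2.1,0,0,-0.31,2.1,0,0,-0.31,2.1,0,0,-0.31,2.1,0,0,-0.31,2.1,0,0,-0.31,2.1,0,0,-0.31,2.1,0,0,-0.31,2.1,0,0,-0.31,2.1,0,0,-0.31,2.1,0,0,-0.31,2.1,0,0,-0.31,2.1,0]

```text
time_s: 16.78
ee_pos: [534.3, -42.9, 339.1]
ee_rot: [-112.8, 89.8, 171.7]
force: [0.5, 1.1, -0.6]
gripper_width: 29.6
```

```bash
python3 vp.py
```

```text
t 16.7833 viewer 12.3 87.1 339.1 yaw 14.48 F in viewer 0.76 0.93 -0.59 w 29.6 tilt [-1.    -0.004 -0.002]
```

Emit:
jog_arm:
  plan: [0,-0.3,2,0,0,-0.3,2,0,0,-0.2,2,0,0,-0.2,1.5,0,0,0,0,0,0,0,0,0,0,0,0,0]

```text
time_s: 17.37
ee_pos: [543.7, -116.5, 339.9]
ee_rot: [-132.1, 89.8, 152.4]
force: [0.1, 0.6, -1.2]
gripper_width: 29.8
```

```bash
python3 vp.py; python3 shot.py w12
```

```text
t 17.3667 viewer 3.0 13.5 339.9 yaw 14.48 F in viewer 0.26 0.53 -1.24 w 29.8 tilt [-1.    -0.002 -0.002]
ee [ 543.7 -116.5  339.9] shift cm [  1.02  -4.47 -12.15]
tool y world [ 0.968  0.25  -0.002] yaw of tool y 14.48 tool z [ 0.25  -0.968 -0.002]
17.3667 [ 0.1189128   0.57437057 -1.24433773] 29.80225720583915
```

View pics/w12.png

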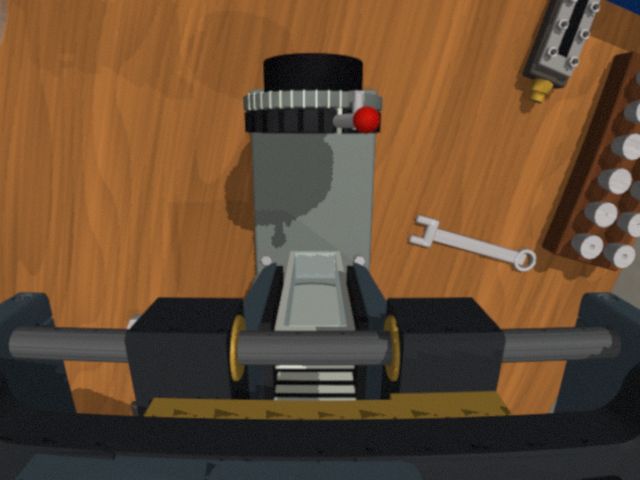

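Emit:
jog_arm:
  plan: [0,-0.3,1.2,0,1,0,0,0,1.8,0,0,0,2,0,0,0,2,0,0,0,2,0,0,0,2,0,0,0,2,0,0,0,2,0,0,0,1,0,0,0,0,0,0,0,0,0,0,0]

```text
time_s: 18.42
ee_pos: [544.3, -129.5, 182.8]
ee_rot: [-114.5, 90.0, 170.0]
force: [-0.7, -0.5, -1.0]
gripper_width: 29.8
```

```bash
python3 vp.py
```

```text
t 18.4167 viewer 0.3 0.7 182.8 yaw 14.48 F in viewer -0.78 -0.31 -1.02 w 29.8 tilt [-1. -0. -0.]
```

Emit:
jog_arm:
  plan: [0.8,0,0,0,0.8,0,0,0,0.8,0,0,0,0.5,0,0,0,0,0,0,0,0,0,0,0,0,0,0,0,0,0,0,0]

```text
time_s: 19.08
ee_pos: [544.6, -129.7, 154.3]
ee_rot: [55.7, 89.9, -19.8]
force: [-0.1, -0.0, -1.2]
gripper_width: 29.8
```

```bash
python3 vp.py; python3 shot.py w13; python3 - <<'E'
import cv2
from h import *
im=env.grab_frame("scene")[:,:,::-1]; cv2.imwrite("pics/scene4.png",im)
cv2.imwrite("pics/s4c.png",cv2.resize(im[150:330,180:400],None,fx=3.5,fy=3.5,interpolation=cv2.INTER_CUBIC))
cv2.imwrite("pics/top4.png",env.grab_frame("top")[:,:,::-1])
E
```

```text
t 19.0833 viewer 0.6 0.5 154.3 yaw 14.48 F in viewer -0.1 -0.01 -1.19 w 29.8 tilt [-1.     0.001  0.001]
ee [ 544.6 -129.7  154.3] shift cm [-17.58  -4.22 -13.44]
tool y world [0.968 0.25  0.001] yaw of tool y 14.48 tool z [ 0.25  -0.968  0.001]
19.0833 [-0.09200496 -0.03343477 -1.19377569] 29.839481908449333
```

View pics/s4c.png

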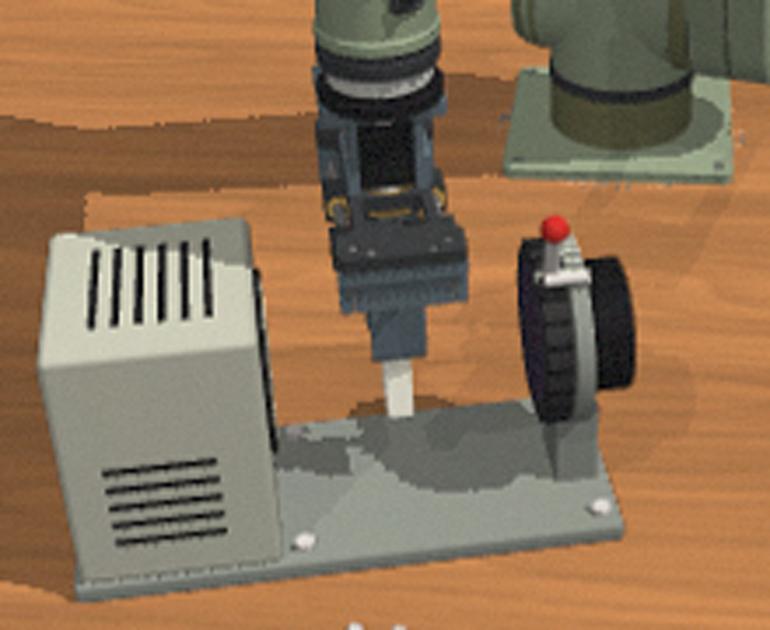

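View pics/w13.png

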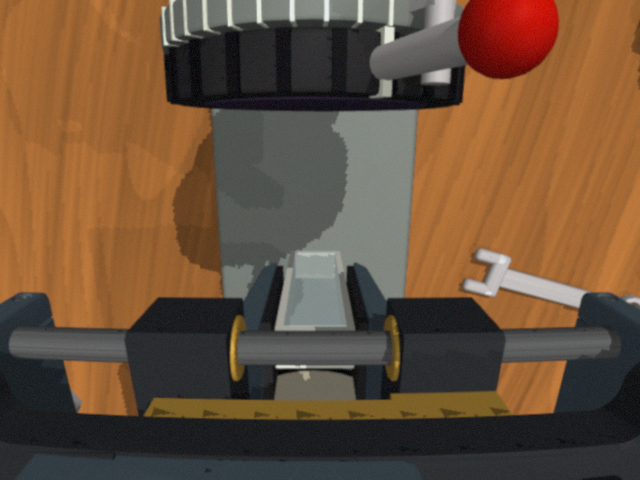

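View pics/top4.png

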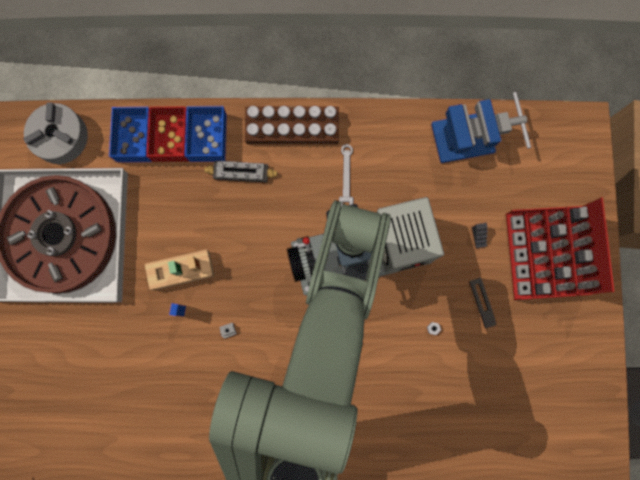

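```bash
python3 - <<'E'
from h import *
V=(544.6,-129.7,np.radians(14.5));c,s=np.cos(V[2]),np.sin(V[2])
for z in(70,77.5,79.3,85): print(z,proj(cam("scene"),[(V[0]+c*15-s*y,V[1]+s*15+c*y,z) for y in(-8.5,8.5)]).round(1).tolist())
E
python3 vp.py
```

```text
70 [[291.0, 272.1], [298.3, 271.3]]
77.5 [[290.8, 269.5], [298.2, 268.7]]
79.3 [[290.8, 268.9], [298.1, 268.1]]
85 [[290.7, 266.9], [298.0, 266.1]]
t 19.2333 viewer 0.5 0.6 154.3 yaw 14.48 F in viewer -0.5 0.13 -1.49 w 29.9 tilt [-1.     0.001  0.   ]
```

```bash
python3 - <<'E'
from workcell import env
print(env.job_done()); print(env.state()["time_s"])
E
```

```text
the job is handed in; nothing more can be done
None
the job is handed in; nothing more can be done
```

The job is handed in at about 19 s. The clear glass is held upright in the middle of the polariscope gap and the analyser lever is at its stop. The interface gives no verdict.

- **Lever:** I pushed it over with the closed fingers until the force rose from about 1.5 N to 11 N at the stop. After I backed off, the knob in the scene picture matched the stop position to within 1 px (0.35 rad of lean). In the last scene picture it still stood there.
- **Glass:** I gripped it by the frosted sides at 15 N and lifted it straight out of the rack. It was carried over the analyser and lowered into the gap, and no bump showed in the force readings.
- **Final pose:** The gripper stands 0.5 mm off the window axis and 0.6 mm from mid-gap. It is square to the light and upright within about 0.1°. The gripper opening reads 29.9 mm, which fits the 30 mm glass. The glass's lower end in the scene picture puts its middle at about 127 mm, against 125 mm wanted.
- **Other things:** The last top picture shows the other glasses and loose things apparently unmoved. I compared it by eye only.

**Disagreements:** My first fit of the polariscope from the fixed cameras was off by up to about 3 px. In the scene camera the disc appeared about 4 mm from where the fit put it. Before the push the knob stood about 4 mm from the position the text gives. The wrist camera views agreed with the fit I used, so I kept it.

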